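# Put the glasses case away, refit the tray with its lid, then hold the lid up off the tray

## Robot

A 6-joint arm with a two-finger parallel gripper is mounted at the origin on the work surface. World frame = base frame: x ahead of the robot, y to its left, z up, the work surface at z = 0. Lengths are in m, angles in rad, forces in N, time in s.
With the tool pointing down it reaches from about 0.225 to 0.875 m from the base axis. Payload 3.4 kg.
Tool frame: the origin (TCP) lies on the centre line of the jaws, within the pads' length; the fingertips stand 14 mm ahead of it and the grasp point (between the pads) lies 5 mm behind it; z points along the fingers, y is the direction in which the jaws open and shut (so a half turn about z gives the same grasp; the last joint's range is limited). The gripper opens to 85 mm and grips with 20 to 120 N. Pads are 22 mm wide; open, the fingers measure 114 mm over their backs; the gripper's body (76 mm by 85 mm) begins 54 mm behind the grasp point. The pads swing forward as they close: fully open they stand 13 mm farther back than shut.
Start: joints at [1.058, 0.276, 1.505, -0, 1.361, -0.121], TCP at [0.22, 0.531, 0.245] pointing down, gripper open.
Joint ranges: [-2.89, 2.89], [-0.75, 2.08], [0.22, 2.7], [-1.18, 4.32], [0.11, 2.71], [-2.7, 2.7]. Speed limits (rad/s): [2.57, 2.57, 3.14, 3.14, 3.14, 3.14].

## Interface

Orientations are given as a unit quaternion [x, y, z, w].
In Python, from cell import bot gives the robot as it stands. The module is installed in compiled form; this text tells all that it offers.
- The arm moves only by the shell command python3 -m jog 'ROWS' [FORCE]. ROWS is JSON, a list of rows, each a list of 7 numbers: the shift along the tool's x, y, z in units of 0.5 m (1.0 is 0.5 m), then the turn, a rotation vector about the tool's x, y, z in units of 6 degrees (1.0 is 6 degrees), then the finger opening in mm, from 0 to 85.4. A call has 1 to 20 rows; each row shifts and turns the commanded pose from where the row before left it, along the tool's axes as they then stand; what a row does not reach is not made up. A row lasts 1/8 s, in which the tool goes at most 62.5 mm and 10.7 degrees, less where a joint would pass 70% of its speed; a pose out of reach is approached as far as the arm can. A call with a number of a shift or a turn outside -1 to 1 is refused whole. A call with a gripper value outside its range is refused whole. The fingers move at their own pace and stop on an object; FORCE is the grip in N (left out, the last holds). Time passes only in rows, so rows that do not move let the fingers close. It gives the time, the measured TCP pose, the force and the opening at its end, in the units of the state.
- bot.get_state(): the state, without advancing time (a new reading comes with each control period).
- bot.grab_frame(name): name is "scene" or "side" or "wrist"; returns a dict with "img" (384x512x3 uint8, blue, green, red), "intrinsics" (3x3 intrinsics, pixels), "k1" (the pictures are not rectified: a ray, as slopes to the right and down, at radius r is drawn at 1 + k1 r^2 times it, then the intrinsics apply), "pose" (4x4, takes a point from camera to world coordinates). Camera axes: x right, y down, z forward; pixel columns grow to the right and rows downward; lengths in m; the calibration is good to about 2 mm. A picture is of the moment at which its call begins. There is no depth.
- bot.finish_job(): hands the job in, once; it reports no verdict.
The state is a dict: "time_s": time; "q": joint angles; "qd": joint speeds; "tau": joint torques, N m; "position": TCP position; "tool_rot": TCP orientation; "contact_force": force on the tool from outside, world axes, zero at the start; "moment": the same for the moment, N m; "opening": opening from 0.0 (shut) to 1.0 (fully open).
Only numpy, scipy, OpenCV 4.12 (cv2) and the standard library are available. Lean on these libraries where they do the work, as an engineer would, in place of code of your own. Each camera call takes 0.05 s, during which the arm holds its last target. There are 200 camera calls.

## Task

Put the hard glasses case away, lying flat and square in the fitted pocket in the bottom of the open wooden box, then close the box with its inner lid, the shallow tray: carry the tray level with the outer lid still lying on it and lower the two together until the tray sits fully home on the box. Then lift the outer lid alone, straight up, leaving the tray seated, and finish while holding the lid level with its underside about 10 cm above the tray, so that keys can be dropped in. Set each thing fully down before letting go, dropping nothing, and leave the mug, the lamp base and the plant pot where they stand.

Things in the scene. Friction and masses are not known exactly. Their poses are not given: they have to be found in the camera images.
- box: Open wooden box, 186 (its x) x 60 (its y) x 44 mm high; it does not shift. Origin: centre of its underside; x along its length, z up; an open brass-toned hook latch (look only) on the -x end. Floor 8 mm, walls 5 mm. In the middle of each long side is a finger notch 60 mm wide, open from the rim down to the floor, so that fingers on the case's sides go down with it.
- box_pocket (a point): Centre of the pocket's floor, 8 mm above the box's underside; axes as the box. The pocket, in a grey felt liner, is 155 x 41 mm; its walls rise 18 mm, then slope outwards for 8 mm up to the wider mouth.
- box_mouth (a point): Centre of the box's mouth at rim height, 44 mm above the box's underside; axes as the box. The mouth is 176 x 50 mm and straight for 10 mm down.
- case: Slim grey hard-plastic glasses case, closed, 150 (its x) x 36 (its y) x 26 mm high, about 90 g, lying flat on the shelf; either way round fits. Origin: centre of its underside. In the pocket its origin is 8 mm above the box's underside and its top 10 mm below the box's rim.
- tray: Inner lid: shallow wooden tray 190 (its x) x 64 (its y) mm, about 220 g, on the shelf with the outer lid on it. Origin: centre of its underside, the foot of a locating plug 171 x 45 x 6 mm with a 3 mm bevel. Sides: 6 to 28 mm above the origin, free to be taken across the 64 mm. Home, the sides rest on the box's rim, plug in the mouth (2.5 mm play), origin 38 mm above the box's underside; either way round.
- tray_rim (a point): Centre of the tray's mouth (180 x 54 mm, walls 5 mm) at rim height, 28 mm above the tray's origin. Inside are a few coins and a key, fixed to the tray.
- lid: Outer lid, wooden, about 130 g, loose on the tray: plate 186 (its x) x 60 (its y) x 6 mm lying on the tray's rim, a plug 176 x 50 x 5 mm under it inside the tray (2 mm play), a wooden handle bar on top. Origin: centre of the plug's underside, 23 mm above the tray's origin when on the tray. Plate's top 11 mm, handle's top 33 mm above the origin.
- lid_handle (a point): Centre of the top of the lid's handle bar, 33 mm above the lid's origin. The bar is 70 mm long (along the lid's x), 14 mm wide and 22 mm high.
- mug: White ceramic mug, 82 mm wide, 95 mm high, a bystander. Origin: centre of its underside.
- lampbase: Black lamp base with a toggle switch, 116 mm wide, and a thin stem with a brass-toned socket, 166 mm high, a bystander. Origin: centre of its underside.
- pot: Terracotta pot with a small succulent, 92 mm wide, about 100 mm high, a bystander. Origin: centre of its underside.

How it is judged:
On the way, in this order (a step that is already met when the one before it is completed fails the run):
1. the glasses case lies flat and square in the pocket of the box, let go (z of case in the frame of box between 0.006 and 0.0105 m and horizontal distance between case and box_pocket below 0.005 m and angle between the x axis of case and the x axis of box, either way round below 0.06 rad and angle between case's own z axis and vertical below 0.05 rad and contact force between the fingers and case below 0.2 N), for 0.2 s.
2. the tray sits fully home on the box with the outer lid still on it (z of tray in the frame of box between 0.035 and 0.0405 m and horizontal distance between tray and box_mouth below 0.005 m and angle between the x axis of each of tray, case and the x axis of box, either way round below 0.06 rad and angle between each of tray, lid's own z axis and vertical below 0.04 rad and z of lid in the frame of tray below 0.026 m and horizontal distance between lid and tray below 0.006 m and z of case in the frame of box between 0.006 and 0.0105 m and horizontal distance between case and box_pocket below 0.005 m and angle between case's own z axis and vertical below 0.05 rad), for 0.2 s.
3. the outer lid alone is lifted clear, the tray still seated (z of tray in the frame of box between 0.035 and 0.0405 m and horizontal distance between tray and box_mouth below 0.005 m and angle between the x axis of tray and the x axis of box, either way round below 0.06 rad and angle between tray's own z axis and vertical below 0.04 rad and z of lid in the frame of tray_rim above 0.03 m and contact force between the fingers and lid above 1 N), for 0.1 s.
At the end, for the whole second after the job is handed in: Gripper holds the lid still and level (0.2 rad), underside 60 mm or more over the tray rim, nothing else carrying it; tray untouched and home on the box (2.5 mm height, 5 mm centre, 0.06 rad square, 0.04 rad level); case on the pocket floor (2.5 mm, 5 mm, 0.06 rad, 0.05 rad) (z of lid in the frame of tray_rim above 0.06 m and angle between lid's own z axis and vertical below 0.2 rad and contact force between the fingers and lid above 1 N and contact force between each of lid, the fingers and tray below 0.1 N and contact force between lid and box below 0.1 N and linear speed of lid below 0.05 m/s and z of tray in the frame of box between 0.035 and 0.0405 m and horizontal distance between tray and box_mouth below 0.005 m and angle between the x axis of each of tray, case and the x axis of box, either way round below 0.06 rad and angle between tray's own z axis and vertical below 0.04 rad and z of case in the frame of box between 0.006 and 0.0105 m and horizontal distance between case and box_pocket below 0.005 m and angle between case's own z axis and vertical below 0.05 rad); the arm keeps its last pose, push and grip.
It fails at once if the outer lid is off the tray (raised more than 12 mm or slid off by more than 15 mm) while the tray is not seated on the box ((z of lid in the frame of tray above 0.035 m or horizontal distance between lid and tray above 0.015 m) and (z of tray in the frame of box above 0.042 m or z of tray in the frame of box below 0.034 m or horizontal distance between tray and box_mouth above 0.006 m)).
It fails at once if the tray is tipped more than 0.3 rad (angle between tray's own z axis and vertical above 0.3 rad).
It fails at once if the case, the tray or the lid is dropped (moving faster than 0.5 m/s with no finger on it, a fall of more than about 13 mm) ((contact force between the fingers and case below 0.2 N and linear speed of case above 0.5 m/s) or (contact force between the fingers and tray below 0.2 N and linear speed of tray above 0.5 m/s) or (contact force between the fingers and lid below 0.2 N and contact force between lid and tray below 0.05 N and linear speed of lid above 0.5 m/s and contact force between the fingers and tray below 0.2 N)).
It fails at once if the mug, the lamp base or the plant pot is moved more than 25 mm or tipped (distance of any of mug, lampbase, pot from where it was at the start of the episode above 0.025 m or angle between any of mug, lampbase, pot's own z axis and vertical above 0.2 rad).
It also fails if it takes over 72 s, if anything falls off the work surface, if the arm or the gripper's body presses on something with over 40 N, if the wrist force passes 120 N, or if a joint passes its speed limit or range.

## Working session

There is one attempt and no reset: what is moved stays moved. The work goes in short steps, Python scripts to look and compute and a shell command to move; the robot and the scene stay as the last step left them, time stands still between calls to the robot, and variables do not carry over. Pictures are saved under pics/ and viewed, about 8 in all and at most 12, crops included, and the job is handed in when it is done.

```bash
mkdir -p pics
cat > h.py <<'E'
import numpy as np, cv2
from cell import bot
from scipy.spatial.transform import Rotation as R
def grab(n,fn=None):
    f=bot.grab_frame(n)
    if fn: cv2.imwrite('pics/'+fn,f['img'])
    np.savez(f'{n}.npz',img=f['img'],K=f['intrinsics'],k1=f['k1'],T=f['pose'])
    return f
def load(n):
    d=np.load(f'{n}.npz'); return dict(img=d['img'],intrinsics=d['K'],k1=float(d['k1']),pose=d['T'])
def ray(f,px):
    px=np.atleast_2d(px).astype(float)
    p=cv2.undistortPoints(px[:,None],np.array(f['intrinsics'],float),np.array([f['k1'],0,0,0.]))[:,0]
    T=np.array(f['pose']); d=np.c_[p,np.ones(len(p))]@T[:3,:3].T
    return T[:3,3],d
def onplane(f,px,z):
    o,d=ray(f,px); return o+d*((z-o[2])/d[:,2])[:,None]
def proj(f,P):
    T=np.array(f['pose']); P=np.atleast_2d(P)
    c=(P-T[:3,3])@T[:3,:3]
    return cv2.projectPoints(c,np.zeros(3),np.zeros(3),np.array(f['intrinsics'],float),np.array([f['k1'],0,0,0.]))[0][:,0]
E
python3 - <<'E'
from h import *
a=[]
for n in('scene','side'):
    f=grab(n); a.append(f['img']); print(n,np.round(f['pose'],3).tolist(),f['k1'],np.array(f['intrinsics']).round(0).tolist())
    cv2.imwrite(f'pics/{n}0.png',cv2.resize(f['img'],(800,600),interpolation=cv2.INTER_CUBIC))
f=grab('wrist')
print(np.round(f['pose'],3).tolist())
print(bot.get_state())
E
```

```text
scene [[-0.498, 0.652, -0.571, 1.369], [0.867, 0.376, -0.328, 0.428], [0.001, -0.659, -0.752, 1.052], [0.0, 0.0, 0.0, 1.0]] -0.05226508273751076 [[380.0, 0.0, 248.0], [0.0, 380.0, 197.0], [0.0, 0.0, 1.0]]
side [[0.937, -0.175, 0.304, 0.226], [-0.35, -0.494, 0.796, -1.009], [0.011, -0.852, -0.524, 0.751], [0.0, 0.0, 0.0, 1.0]] -0.013324039903810472 [[429.0, 0.0, 256.0], [0.0, 429.0, 198.0], [0.0, 0.0, 1.0]]
[[0.382, 0.873, 0.302, 0.142], [0.924, -0.361, -0.126, 0.563], [-0.001, 0.327, -0.945, 0.372], [0.0, 0.0, 0.0, 1.0]]
{'time_s': 0.15, 'q': array([ 1.05796828e+00,  2.76472061e-01,  1.50583822e+00, -5.50883777e-06,
        1.36066573e+00, -1.20970985e-01]), 'qd': array([ 0.00190748,  0.00029428, -0.00340124, -0.0007424 , -0.00191858,
        0.00069211]), 'tau': array([ 3.22879450e-04, -4.17146373e+01, -2.46031719e+01, -1.90691394e-04,
        7.67579157e-03,  1.79437018e-05]), 'position': array([0.21940954, 0.53110442, 0.24462729]), 'tool_rot': array([ 1.94676773e-01,  9.80867206e-01, -6.58077894e-04, -2.12983351e-04]), 'contact_force': array([1.05608311, 0.74046843, 0.13435997]), 'moment': array([-0.01500314, -0.01590813, -0.00897185]), 'opening': 0.9981080970418721}
```

View pics/scene0.png

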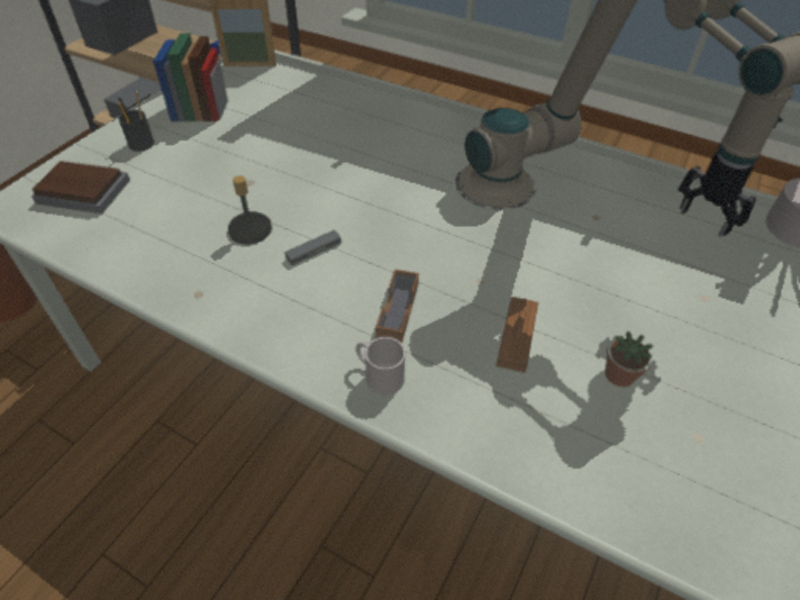

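View pics/side0.png

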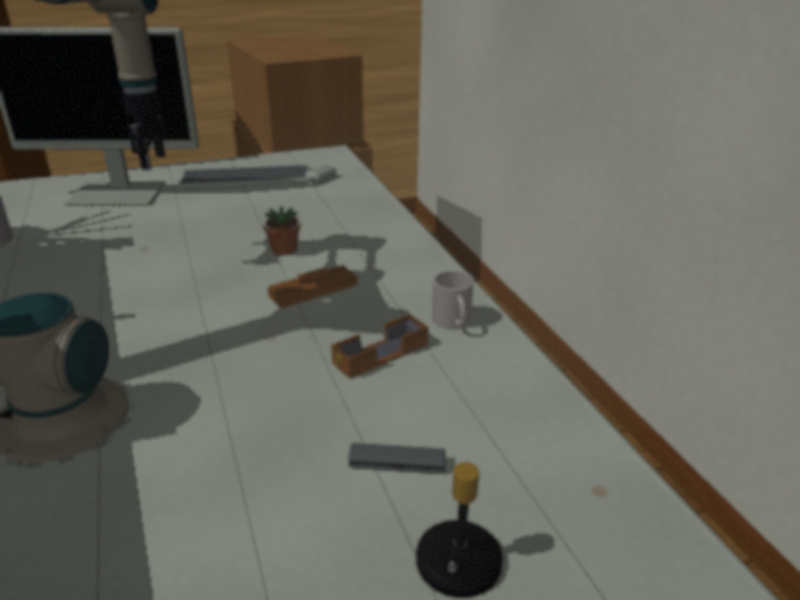

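Scene view (800×600 scale): case at (313,248), box (398,303) with the mug right behind its end at (384,365), tray and lid (518,335), pot (627,360), lamp (249,228). Side view agrees: case (397,457), box (380,345), tray (313,285). I'll get rough positions from these, then look close with the wrist camera.

Run:
```python
from h import *
S=load('scene');D=load('side');s=512/800
for n,z,a,b in [('case',.026,[(288,257),(339,237)],[(350,447),(444,452)]),('box rim',.044,[(393,272),(419,275),(407,333),(377,330)],[(333,350),(416,320),(428,330),(349,364)]),('traytop',.034,[(513,299),(537,303),(525,369),(498,362)],[(268,287),(345,267),(357,277),(280,296)]),('mugtop',.095,[(384,350)],[(452,281)]),('lamp',.0,[(249,228)],[(459,558)]),('pot',.07,[(629,355)],[(282,220)])]:
    for f,p in((S,a),(D,b)):
        q=onplane(f,np.array(p)*s,z)[:,:2]; print(n,q.round(3).tolist(),q.mean(0).round(3))
W=load('wrist');W['intrinsics'];print(W['intrinsics'],W['k1'])
st=bot.get_state();M=R.from_quat(st['tool_rot']).as_matrix();print(M.round(3)); T=W['pose'];print((M.T@T[:3,:3]).round(3),(M.T@(T[:3,3]-st['position'])).round(4))
```

```text
case [[0.566, -0.317], [0.44, -0.248]] [ 0.503 -0.283]
case [[0.431, -0.261], [0.563, -0.321]] [ 0.497 -0.291]
box rim [[0.497, -0.057], [0.474, 0.002], [0.644, 0.062], [0.669, 0.001]] [0.571 0.002]
box rim [[0.47, -0.025], [0.651, 0.019], [0.66, -0.022], [0.485, -0.077]] [ 0.567 -0.026]
traytop [[0.425, 0.222], [0.409, 0.275], [0.598, 0.319], [0.609, 0.263]] [0.51 0.27]
traytop [[0.406, 0.263], [0.588, 0.296], [0.6, 0.242], [0.422, 0.216]] [0.504 0.254]
mugtop [[0.742, 0.061]] [0.742 0.061]
mugtop [[0.743, 0.056]] [0.743 0.056]
lamp [[0.507, -0.494]] [ 0.507 -0.494]
lamp [[0.513, -0.488]] [ 0.513 -0.488]
pot [[0.484, 0.499]] [0.484 0.499]
pot [[0.494, 0.519]] [0.494 0.519]
[[331.6686734    0.         258.13991079]
 [  0.         331.6686734  190.61111769]
 [  0.           0.           1.        ]] -0.08165363454482992
[[-0.924  0.382 -0.001]
 [ 0.382  0.924 -0.001]
 [ 0.    -0.001 -1.   ]]
[[-0.001 -0.945 -0.327]
 [ 1.    -0.001  0.   ]
 [-0.001 -0.327  0.945]] [ 0.0835 -0.0003 -0.1271]
```

```bash
cat >> h.py <<'E'
def plan(x,y,z,az=None):
    """total shift in present tool axes (units) and z turn (units) to reach target; az = azimuth of tool x, deg"""
    st=bot.get_state();r=R.from_quat(st['tool_rot']);M=r.as_matrix()
    d=r.inv().apply(np.array([x,y,z])-st['position'])/.5
    if az is None: t=0
    else:
        a=np.radians(az);G=np.array([[np.cos(a),np.sin(a),0],[np.sin(a),-np.cos(a),0],[0,0,-1]]).T
        t=np.degrees((r.inv()*R.from_matrix(G)).as_rotvec())/6
    print('t',round(st['time_s'],2),'pos',st['position'].round(4),'az',np.degrees(np.arctan2(M[1,0],M[0,0])).round(2),'tilt',M[2].round(4),'open',round(st['opening'],3),'F',st['contact_force'].round(1))
    print('shift',d.round(4),'dist mm',(np.linalg.norm(d)*500).round(1),'turn',np.round(t,3))
E
python3 -c "
from h import *
plan(.505,.262,.26,194)"
```

```text
t 0.15 pos [0.2194 0.5311 0.2446] az 157.55 tilt [ 2.0e-04 -1.4e-03 -1.0e+00] open 0.998 F [1.1 0.7 0.1]
shift [-0.7334 -0.2793 -0.0305] dist mm 392.7 turn [-1.200e-02 -6.000e-03 -6.075e+00]
```

```bash
python3 -m jog '[[-0.092,-0.035,-0.004,0,0,0,85],[-0.092,-0.035,-0.004,0,0,0,85],[-0.092,-0.035,-0.004,0,0,0,85],[-0.092,-0.035,-0.004,0,0,0,85],[-0.092,-0.035,-0.004,0,0,0,85],[-0.092,-0.035,-0.004,0,0,0,85],[-0.092,-0.035,-0.004,0,0,0,85],[-0.09,-0.034,-0.003,0,0,0,85],[0,0,0,0,0,-1,85],[0,0,0,0,0,-1,85],[0,0,0,0,0,-1,85],[0,0,0,0,0,-1,85],[0,0,0,0,0,-1,85],[0,0,0,0,0,-1,85],[0,0,0,0,0,0,85],[0,0,0,0,0,0,85]]' 30
python3 -c "
from h import *
f=grab('wrist'); cv2.imwrite('tray.png',f['img']); import shutil; shutil.copy('wrist.npz','wtray.npz')
plan(.57,-.01,.26,198)"
```

```text
time_s: 2.15
position: [0.5054, 0.2623, 0.2606]
tool_rot: [-0.117, 0.993, -0.0, -0.0]
contact_force: [0.4, 1.0, -0.2]
opening: 0.996
t 2.2 pos [0.5054 0.2624 0.2607] az -166.51 tilt [ 2.e-04  1.e-04 -1.e+00] open 0.999 F [-0.7 -0.5  0.4]
shift [ 0.0015 -0.5598  0.0013] dist mm 279.9 turn [ 0.001 -0.002 -0.752]
```

```bash
python3 -m jog '[[0,-0.093,0,0,0,0,85],[0,-0.093,0,0,0,0,85],[0,-0.093,0,0,0,0,85],[0,-0.093,0,0,0,0,85],[0,-0.093,0,0,0,0,85],[0.0015,-0.095,0.001,0,0,0,85],[0,0,0,0,0,-0.75,85],[0,0,0,0,0,0,85],[0,0,0,0,0,0,85]]'
python3 -c "
from h import *
f=grab('wrist'); import shutil; shutil.copy('wrist.npz','wbox.npz')
plan(.5,-.287,.26,153)"
```

```text
time_s: 3.32
position: [0.5703, -0.0096, 0.2603]
tool_rot: [-0.156, 0.988, 0.0, -0.0]
contact_force: [-0.1, -0.2, 0.1]
opening: 0.996
t 3.38 pos [ 0.5703 -0.0094  0.2604] az -161.96 tilt [-1.e-04  1.e-04 -1.e+00] open 0.997 F [0.  0.9 0. ]
shift [ 0.3055 -0.4844  0.0006] dist mm 286.3 turn [2.000e-03 0.000e+00 7.507e+00]
```

```bash
python3 -m jog '[[0.051,-0.081,0,0,0,0,85],[0.051,-0.081,0,0,0,0,85],[0.051,-0.081,0,0,0,0,85],[0.051,-0.081,0,0,0,0,85],[0.051,-0.081,0,0,0,0,85],[0.05,-0.079,0,0,0,0,85],[0,0,0,0,0,1,85],[0,0,0,0,0,1,85],[0,0,0,0,0,1,85],[0,0,0,0,0,1,85],[0,0,0,0,0,1,85],[0,0,0,0,0,1,85],[0,0,0,0,0,1,85],[0,0,0,0,0,0.5,85],[0,0,0,0,0,0,85],[0,0,0,0,0,0,85]]'
python3 - <<'E'
from h import *
f=grab('wrist'); import shutil; shutil.copy('wrist.npz','wcase.npz')
a=[load(n)['img'][60:360,110:400] for n in('wtray','wbox','wcase')]
cv2.imwrite('pics/w3.png',cv2.resize(np.hstack(a),(798,275),interpolation=cv2.INTER_AREA))
im=np.vstack([np.hstack([cv2.resize(x,(400,300)) for x in (load('wtray')['img'],load('wbox')['img'])]),np.hstack([cv2.resize(load('wcase')['img'],(400,300))]*2)])
cv2.imwrite('pics/w4.png',im)
plan(.5,-.287,.26,153)
E
```

```text
time_s: 5.38
position: [0.5005, -0.287, 0.2603]
tool_rot: [0.232, 0.973, 0.0, 0.0]
contact_force: [-0.4, -0.4, 0.2]
opening: 0.995
t 5.42 pos [ 0.5005 -0.287   0.2603] az 153.1 tilt [-1.e-04  1.e-04 -1.e+00] open 0.998 F [-0.6  0.3 -0.3]
shift [ 0.0009 -0.0004  0.0007] dist mm 0.6 turn [0.001 0.001 0.017]
```

View pics/w4.png

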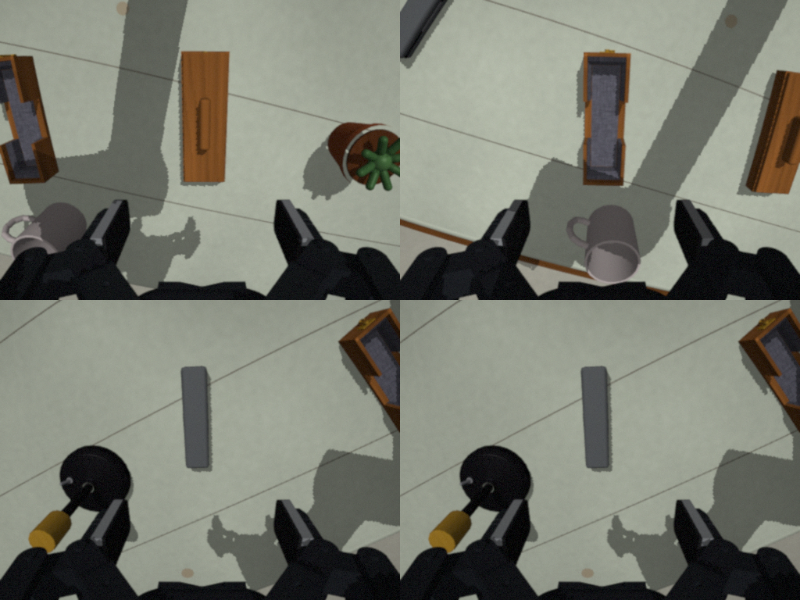

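Wrist views (400×300 tiles): tray and lid at (205,117), box at (607,118) with latch at its top end and mug at (610,240), case at (196,417), all nearly aligned with the tool. Now the contours.

```bash
cat >> h.py <<'E'
def rect(f,kind,z,seed):
    """min-area rectangle on plane z of the blob nearest the seed (world xy)"""
    im=cv2.cvtColor(f['img'],cv2.COLOR_BGR2HSV); h,s,v=[im[...,i].astype(int) for i in range(3)]
    if kind=='wood': m=(s>100)&((h<22)|(h>175))&(v>30)
    else: m=(f['img'].max(2)<112)
    m=m.astype(np.uint8)*255
    k=cv2.getStructuringElement(cv2.MORPH_ELLIPSE,(5,5)); m=cv2.morphologyEx(m,cv2.MORPH_OPEN,k)
    if kind=='wood': m=cv2.morphologyEx(m,cv2.MORPH_CLOSE,np.ones((3,3)))
    p=proj(f,[[*seed,z]])[0]
    cs,_=cv2.findContours(m,cv2.RETR_EXTERNAL,cv2.CHAIN_APPROX_NONE)
    c=[c for c in cs if cv2.contourArea(c)>500]
    c=max(c,key=lambda c:cv2.pointPolygonTest(c,(float(p[0]),float(p[1])),True))
    # pixel contour lies on pixel centres: the outline is half a pixel outside
    P=onplane(f,c[:,0].astype(float),z)[:,:2]
    (cx,cy),(w,hh),a=cv2.minAreaRect((P*1000).astype(np.float32))
    if w<hh: w,hh,a=hh,w,a+90
    a=(a+90)%180-90
    print(kind,'c',round(cx,1),round(cy,1),'size',round(w,1),round(hh,1),'yaw',round(a,2),'bbox',cv2.boundingRect(c))
    return cx,cy,a,c
E
python3 - <<'E'
from h import *
for n,k,z,s in(('wtray','wood',.031,(.507,.262)),('wbox','wood',.044,(.66,.02)),('wcase','grey',.026,(.5,-.287))):
    f=load(n); c=rect(f,k,z,s)[3]
    im=f['img']; cv2.drawContours(im,[c],-1,(0,255,0),1); cv2.imwrite(f'pics/{n}c.png',im)
im=np.hstack([cv2.resize(cv2.imread(f'pics/{n}c.png')[50:250,150:350],(266,266)) for n in('wtray','wbox','wcase')])
cv2.imwrite('pics/cont.png',im)
E
```

```text
wood c 503.6 264.7 size 186.9 62.4 yaw 13.05 bbox (232, 66, 61, 167)
wood c 532.3 -17.1 size 115.1 58.4 yaw 16.58 bbox (235, 64, 60, 114)
grey c 498.4 -293.5 size 153.0 39.7 yaw -25.5 bbox (232, 85, 39, 135)
```

View pics/cont.png

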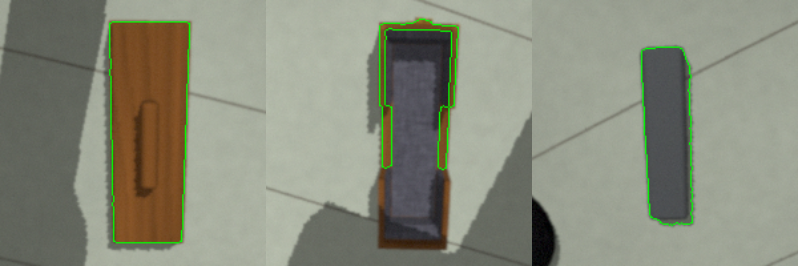

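Run:
```python
from h import *
f=load('wcase');g=f['img']
for r in(110,150,200): print(r,g[r,226:278].max(1).tolist())
print('col',g[76:100,247].max(1).tolist(),g[205:228,252].max(1).tolist())
b=load('wbox');im=cv2.cvtColor(b['img'],cv2.COLOR_BGR2HSV);h,s,v=[im[...,i].astype(int) for i in range(3)]
for r in(75,100,200,225): print(r,[tuple(x) for x in im[r,228:310:4].tolist()])
m=((s>90)&((h<18)|(h>175))&(v>25)).astype(np.uint8)*255
m=cv2.morphologyEx(m,cv2.MORPH_OPEN,np.ones((3,3)))
m[:, :228]=0;m[:,310:]=0;m[:60]=0;m[245:]=0
ys,xs=np.nonzero(m);print(xs.min(),xs.max(),ys.min(),ys.max())
for y in range(60,245,6):
    x=np.nonzero(m[y])[0]; print(y,(x.min(),x.max()) if len(x) else None,end=' ')
P=onplane(b,np.c_[xs,ys],.044)[:,:2]*1000
print(cv2.minAreaRect(P.astype(np.float32)))
```

```text
110 [167, 166, 165, 165, 163, 145, 110, 77, 73, 77, 84, 86, 84, 83, 86, 87, 87, 85, 88, 86, 84, 87, 83, 85, 82, 85, 85, 87, 86, 81, 84, 85, 83, 85, 82, 82, 71, 66, 56, 70, 86, 95, 98, 133, 152, 161, 163, 163, 165, 164, 162, 164]
150 [166, 169, 166, 167, 169, 169, 164, 143, 102, 72, 77, 79, 81, 83, 82, 86, 84, 82, 83, 84, 87, 83, 82, 82, 84, 85, 84, 82, 83, 81, 84, 80, 85, 85, 84, 83, 80, 70, 64, 60, 73, 95, 95, 105, 127, 150, 160, 167, 164, 166, 162, 164]
200 [165, 168, 166, 162, 163, 166, 163, 163, 162, 158, 140, 108, 80, 82, 85, 81, 84, 81, 85, 82, 84, 82, 75, 86, 80, 83, 83, 83, 81, 84, 83, 80, 80, 81, 81, 83, 79, 77, 72, 66, 58, 71, 92, 101, 120, 147, 163, 165, 165, 164, 165, 164]
col [166, 162, 163, 159, 163, 160, 158, 158, 146, 102, 84, 90, 85, 85, 89, 84, 86, 86, 85, 84, 84, 84, 85, 86] [82, 85, 82, 82, 82, 81, 79, 81, 73, 67, 89, 94, 98, 100, 120, 151, 165, 164, 164, 164, 163, 162, 161]
75 [(38, 22, 177), (43, 23, 179), (16, 185, 120), (10, 99, 67), (120, 38, 54), (133, 43, 53), (132, 25, 51), (126, 22, 59), (130, 14, 55), (130, 42, 55), (116, 34, 53), (137, 34, 52), (120, 16
[... 1510 characters left out ...]
.int64(237), np.int64(287)) 144 (np.int64(237), np.int64(287)) 150 (np.int64(237), np.int64(286)) 156 (np.int64(237), np.int64(286)) 162 (np.int64(237), np.int64(286)) 168 (np.int64(237), np.int64(285)) 174 (np.int64(237), np.int64(285)) 180 (np.int64(236), np.int64(286)) 186 (np.int64(235), np.int64(287)) 192 (np.int64(234), np.int64(287)) 198 (np.int64(234), np.int64(287)) 204 (np.int64(235), np.int64(286)) 210 (np.int64(235), np.int64(286)) 216 (np.int64(235), np.int64(286)) 222 (np.int64(235), np.int64(285)) 228 (np.int64(235), np.int64(285)) 234 (np.int64(235), np.int64(284)) 240 None ((568.5221557617188, -6.622650146484375), (184.40435791015625, 58.939388275146484), 16.365388870239258)
```

Run:
```python
from h import *
f=load('wcase')
L=onplane(f,[(231.9,110),(233.7,150),(236.6,200)],.02)*1000; Rr=onplane(f,[(263.7,110),(265.5,150),(267,200)],.013)*1000
E=onplane(f,[(247,84.8),(252,214.5)],.02)*1000
for q in(L,Rr):print(q[:,:2].round(1).tolist(),np.degrees(np.arctan2(*(q[2]-q[0])[1::-1])))
print(E.round(1),np.linalg.norm(E[0]-E[1]),((L+Rr)/2).round(1))
print(np.degrees(np.arctan2(*(E[1]-E[0])[1::-1])),E.mean(0))
c=E.mean(0)[:2]/1000
plan(c[0],c[1],.11,154.5)
```

```text
[[444.1, -290.1], [484.0, -309.3], [538.6, -334.7]] -25.27150381827976
[[460.4, -259.5], [501.7, -277.9], [557.4, -303.6]] -24.477384525498337
[[ 428.  -263.3   20. ]
 [ 563.4 -327.    20. ]] 149.63437810372227 [[ 452.2 -274.8   16.5]
 [ 492.8 -293.6   16.5]
 [ 548.  -319.2   16.5]]
-25.207524907738016 [ 495.74095106 -295.14810234   20.        ]
t 5.42 pos [ 0.5005 -0.287   0.2603] az 153.1 tilt [-1.e-04  1.e-04 -1.e+00] open 0.998 F [-0.6  0.3 -0.3]
shift [ 0.0012 -0.0188  0.3007] dist mm 150.6 turn [ 0.001  0.001 -0.233]
```

```bash
python3 -m jog '[[0.001,-0.019,0,0,0,-0.32,85],[0,0,0.08,0,0,0,70],[0,0,0.08,0,0,0,60],[0,0,0.08,0,0,0,60],[0,0,0.06,0,0,0,60],[0,0,0,0,0,0,60],[0,0,0,0,0,0,60]]' 30
python3 - <<'E'
from h import *
plan(.496,-.295,.019,155)
f=grab('wrist','case_close.png')
E
```

```text
time_s: 6.3
position: [0.4965, -0.2961, 0.1114]
tool_rot: [0.217, 0.976, -0.0, 0.001]
contact_force: [-0.5, 0.8, 0.5]
opening: 0.704
t 6.3 pos [ 0.4965 -0.2961  0.1114] az 154.98 tilt [-2.e-03 -3.e-04 -1.e+00] open 0.704 F [-0.5  0.8  0.5]
shift [0.0022 0.0017 0.1849] dist mm 92.4 turn [-0.003  0.019 -0.003]
```

View pics/case_close.png

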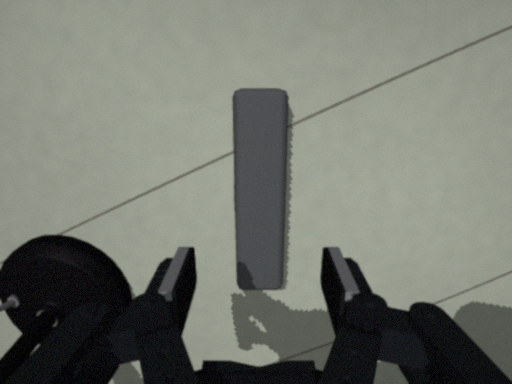

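The case lies centred between the fingers (edges at cols 234–288, ends at rows 88 and 290).

Run:
```python
from h import *
f=load('wrist');E=onplane(f,[(261,88),(261,290)],.022);print(E,np.linalg.norm(E[0]-E[1]),E.mean(0));c=E.mean(0)
plan(c[0],c[1],.019,155)
```

```text
[[ 0.4278406  -0.26219547  0.022     ]
 [ 0.5640516  -0.32539778  0.022     ]] 0.15015980500945728 [ 0.4959461  -0.29379663  0.022     ]
t 6.35 pos [ 0.4967 -0.2963  0.1119] az 154.98 tilt [-3.1e-03 -6.0e-04 -1.0e+00] open 0.697 F [ 0.3  0.  -0.4]
shift [0.0041 0.004  0.1858] dist mm 92.9 turn [-0.006  0.03  -0.003]
```

```bash
python3 -m jog '[[0.003,0.003,0.05,0,0,0,60],[0,0,0.05,0,0,0,60],[0,0,0.04,0,0,0,60],[0,0,0.03,0,0,0,60],[0,0,0.015,0,0,0,60],[0,0,0,0,0,0,60],[0,0,0,0,0,0,30],[0,0,0,0,0,0,30],[0,0,0,0,0,0,20],[0,0,0,0,0,0,20],[0,0,0,0,0,0,20],[0,0,0,0,0,0,20]]' 30
python3 -c "
from h import *
plan(.4965,-.2945,.15,155)"
```

```text
time_s: 7.85
position: [0.4955, -0.294, 0.0186]
tool_rot: [0.217, 0.976, -0.0, 0.001]
contact_force: [0.3, 0.2, 4.8]
opening: 0.415
t 7.85 pos [ 0.4955 -0.294   0.0186] az 154.97 tilt [-1.9e-03 -3.0e-04 -1.0e+00] open 0.415 F [0.3 0.2 4.8]
shift [-2.600e-03 -1.000e-04 -2.627e-01] dist mm 131.4 turn [-0.003  0.018 -0.004]
```

```bash
python3 -m jog '[[0,0,-0.02,0,0,0,20],[0,0,-0.06,0,0,0,20],[0,0,-0.08,0,0,0,20],[0,0,-0.08,0,0,0,20],[0,0,-0.08,0,0,0,20],[0,0,0,0,0,-1,20],[0,0,0,0,0,-1,20],[0,0,0,0,0,-1,20],[0,0,0,0,0,-1,20],[0,0,0,0,0,-1,20],[0,0,0,0,0,-1,20],[0,0,0,0,0,-0.9,20],[0,0,0,0,0,0,20]]'
python3 -c "
from h import *
plan(.5685,-.0066,.18,196.4)"
```

```text
time_s: 9.48
position: [0.4945, -0.2933, 0.1777]
tool_rot: [-0.142, 0.99, 0.0, -0.0]
contact_force: [-0.4, -0.2, -1.1]
opening: 0.416
t 9.47 pos [ 0.4945 -0.2933  0.1777] az -163.69 tilt [ 4.e-04  8.e-04 -1.e+00] open 0.416 F [-0.4 -0.2 -1.1]
shift [-0.303   0.5087 -0.0043] dist mm 296.1 turn [ 0.008 -0.004 -0.015]
```

```bash
python3 -m jog '[[-0.03,0.05,0,0,0,0,20],[-0.05,0.084,-0.001,0,0,0,20],[-0.05,0.084,-0.001,0,0,0,20],[-0.05,0.084,-0.001,0,0,0,20],[-0.05,0.084,-0.001,0,0,0,20],[-0.043,0.073,0,0,0,0,20],[-0.03,0.05,0,0,0,0,20],[0,0,0,0,0,0,20],[0,0,0,0,0,0,20],[0,0,0,0,0,0,20]]'
python3 - <<'E'
from h import *
f=grab('wrist','over_box.png')
plan(.5685,-.0066,.18,196.4)
E
```

```text
time_s: 10.72
position: [0.5683, -0.0077, 0.1798]
tool_rot: [-0.142, 0.99, -0.0, -0.0]
contact_force: [-0.2, 0.9, -0.3]
opening: 0.419
t 10.78 pos [ 0.5683 -0.0077  0.1798] az -163.73 tilt [ 2.e-04 -1.e-04 -1.e+00] open 0.414 F [ 0.2  0.1 -0.9]
shift [-0.001   0.002  -0.0004] dist mm 1.1 turn [-0.001 -0.002 -0.021]
```

View pics/over_box.png

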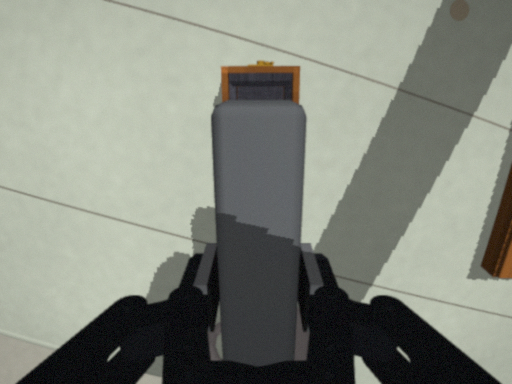

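Run:
```python
from h import *
f=load('wrist');im=f['img'];st=bot.get_state()
h=cv2.cvtColor(im,cv2.COLOR_BGR2HSV)
m=((h[...,1]>90)&((h[...,0]<18)|(h[...,0]>175)))
xs=[(np.nonzero(m[r,150:360])[0].min()+150-.5,np.nonzero(m[r,150:360])[0].max()+150.5) for r in(72,76,80,88,94)];print(xs)
top=[np.nonzero(m[:110,c])[0].min()-.5 for c in(226,234,242,250,276,284,292)];print(top)
g=im.max(2);print(g[92:108,255].tolist(),g[150,205:222].tolist(),g[150,295:312].tolist())
a=np.radians(196.4);u=np.array([-np.cos(a),-np.sin(a),0]);v=np.array([-u[1],u[0],0])
c=np.array([.5685,-.0066,0])
for r,(l,q) in zip((72,76,80,88,94),xs):
    P=onplane(f,[(l,r),(q,r)],.044)-c; print('box v',(P@v).round(4),'u',(P@u).round(4))
P=onplane(f,[(x,t) for x,t in zip((226,234,242,250,276,284,292),top)],.044)-c;print('end u',(P@u).round(4), (P@v).round(4))
zt=st['position'][2]+.0072-.003
P=onplane(f,[(255,99.5),(213,150),(303,150)],zt)-st['position'];print('case u',P@u,'v',P@v)
```

```text
[(np.float64(220.5), np.float64(299.5)), (np.float64(221.5), np.float64(299.5)), (np.float64(221.5), np.float64(298.5)), (np.float64(221.5), np.float64(298.5)), (np.float64(221.5), np.float64(298.5))]
[np.float64(66.5), np.float64(65.5), np.float64(65.5), np.float64(65.5), np.float64(65.5), np.float64(65.5), np.float64(65.5)]
[54, 55, 56, 58, 59, 60, 62, 68, 77, 87, 87, 93, 94, 97, 102, 104] [198, 198, 199, 199, 199, 195, 173, 124, 72, 62, 72, 76, 80, 83, 86, 89, 93] [105, 102, 100, 99, 96, 94, 92, 91, 84, 107, 153, 185, 195, 192, 193, 192, 194]
box v [-0.0299  0.0297] u [-0.088  -0.0879]
box v [-0.0292  0.0298] u [-0.0851 -0.0849]
box v [-0.0293  0.0292] u [-0.0822 -0.082 ]
box v [-0.0295  0.0293] u [-0.0763 -0.0761]
box v [-0.0297  0.0295] u [-0.0718 -0.0716]
end u [-0.0919 -0.0926 -0.0926 -0.0925 -0.0925 -0.0925 -0.0925] [-0.0256 -0.0196 -0.0136 -0.0076  0.0119  0.0179  0.024 ]
case u [-0.07590821 -0.05742417 -0.05733295] v [-0.00156575 -0.01752485  0.01644638]
```

```bash
python3 -m jog '[[-0.0024,0.002,0.03,0,0,0,20],[0,0,0.06,0,0,-0.02,20],[0,0,0.06,0,0,0,20],[0,0,0.05,0,0,0,20],[0,0,0.02,0,0,0,20],[0,0,0.01,0,0,0,20],[0,0,0.01,0,0,0,20],[0,0,0.01,0,0,0,20],[0,0,0.01,0,0,0,20],[0,0,0.01,0,0,0,20],[0,0,0.01,0,0,0,20],[0,0,0.01,0,0,0,20],[0,0,0.008,0,0,0,20],[0,0,0,0,0,0,20]]'
python3 -c "
from h import *
plan(.5685+.0007,-.0066,.0266,196.4)"
```

```text
time_s: 12.52
position: [0.5691, -0.0054, 0.0304]
tool_rot: [-0.143, 0.99, 0.0, -0.0]
contact_force: [-0.8, 0.2, -0.3]
opening: 0.417
t 12.53 pos [ 0.5691 -0.0054  0.0304] az -163.51 tilt [ 7.e-04  4.e-04 -1.e+00] open 0.417 F [-0.8  0.2 -0.3]
shift [ 0.0006 -0.0024  0.0076] dist mm 4.0 turn [ 0.004 -0.006  0.015]
```

```bash
python3 -m jog '[[0,-0.0015,0.003,0,0,0,20],[0,0,0.003,0,0,0,20],[0,0,0.0015,0,0,0,20],[0,0,0,0,0,0,20]]'
python3 -c "
from h import *
plan(.5685+.0007,-.0066,.0266,196.4)"
```

```text
time_s: 13.02
position: [0.5696, -0.0061, 0.027]
tool_rot: [-0.143, 0.99, 0.0, 0.0]
contact_force: [-0.5, -0.0, -1.6]
opening: 0.416
t 13.03 pos [ 0.5696 -0.0061  0.027 ] az -163.51 tilt [-0.e+00  1.e-04 -1.e+00] open 0.416 F [-0.5 -0.  -1.6]
shift [ 0.0011 -0.0007  0.0009] dist mm 0.8 turn [0.001 0.    0.016]
```

```bash
python3 -m jog '[[0,0,0.0015,0,0,0,20],[0,0,0.0015,0,0,0,20],[0,0,0,0,0,0,20]]'
python3 -c "
from h import *
plan(.5685+.0007,-.0066,.0266,196.4)"
```

```text
time_s: 13.4
position: [0.5697, -0.0061, 0.0266]
tool_rot: [-0.143, 0.99, -0.0, 0.0]
contact_force: [-1.7, 0.1, 7.4]
opening: 0.418
t 13.4 pos [ 0.5697 -0.0061  0.0266] az -163.5 tilt [-6.e-04 -2.e-04 -1.e+00] open 0.418 F [-1.7  0.1  7.4]
shift [ 0.0012 -0.0007  0.    ] dist mm 0.7 turn [-0.002  0.005  0.016]
```

On the floor (7 N). Release, rise and look.

```bash
python3 -m jog '[[0,0,-0.001,0,0,0,45],[0,0,0,0,0,0,50],[0,0,0,0,0,0,55],[0,0,0,0,0,0,55],[0,0,-0.02,0,0,0,55],[0,0,-0.06,0,0,0,60],[0,0,-0.1,0,0,0,85],[0,0,-0.1,0,0,0,85],[0,0,-0.1,0,0,0,85],[0,0,-0.09,0,0,0,85],[0,0,0,0,0,0,85],[0,0,0,0,0,0,85]]'
python3 - <<'E'
from h import *
f=grab('wrist'); im=f['img']
cv2.imwrite('pics/in_box.png',cv2.resize(im[50:250,150:370],None,fx=3,fy=3,interpolation=cv2.INTER_CUBIC))
plan(.5036,.2647,.26,193.05)
E
```

```text
time_s: 14.9
position: [0.569, -0.006, 0.2609]
tool_rot: [-0.143, 0.99, 0.0, -0.0]
contact_force: [0.6, -0.3, -0.2]
opening: 0.994
t 14.95 pos [ 0.5687 -0.006   0.2601] az -163.51 tilt [ 1.9e-03  9.0e-04 -1.0e+00] open 0.994 F [-0.   0.3 -0.5]
shift [-0.0288  0.5562  0.0007] dist mm 278.4 turn [ 0.008 -0.018  0.573]
```

View pics/in_box.png

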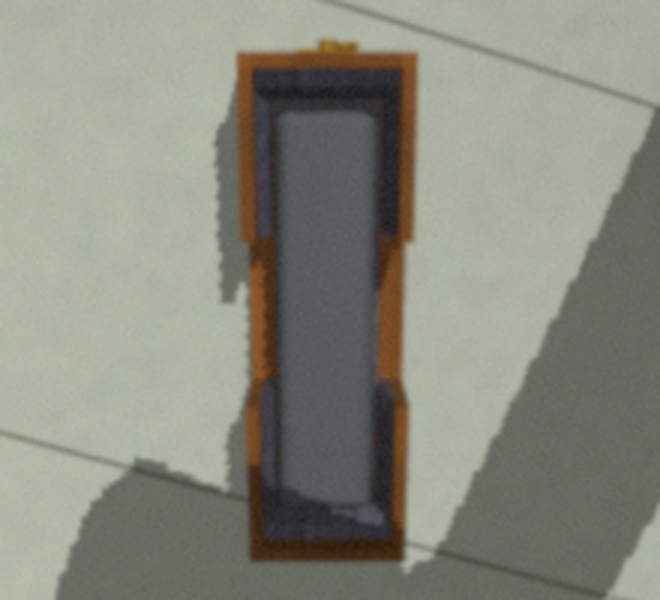

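The case lies square in the pocket, with even gaps round it. On to the tray.

```bash
python3 -m jog '[[-0.005,0.09,0,0,0,0,85],[-0.005,0.093,0,0,0,0,85],[-0.005,0.093,0,0,0,0,85],[-0.005,0.093,0,0,0,0,85],[-0.005,0.093,0,0,0,0,85],[-0.004,0.094,0,0,0,0.57,85],[0,0,0.09,0,0,0,85],[0,0,0.07,0,0,0,85],[0,0,0,0,0,0,85],[0,0,0,0,0,0,85]]'
python3 - <<'E'
from h import *
# box again, from the last picture
b=load('wrist');im=cv2.cvtColor(b['img'],cv2.COLOR_BGR2HSV);h,s,v=[im[...,i].astype(int) for i in range(3)]
m=((s>90)&((h<16)|(h>175))&(v>25)).astype(np.uint8)*255
m=cv2.morphologyEx(m,cv2.MORPH_OPEN,np.ones((3,3)));k=np.zeros_like(m);k[60:245,222:306]=m[60:245,222:306]
ys,xs=np.nonzero(k)
print('box',cv2.minAreaRect((onplane(b,np.c_[xs,ys],.044)[:,:2]*1000).astype(np.float32)),ys.min(),ys.max())
plan(.5036,.2647,.18,193.05)
f=grab('wrist'); import shutil; shutil.copy('wrist.npz','wtray2.npz')
rect(f,'wood',.031,(.507,.262)); rect(f,'wood',.034,(.507,.262))
im=cv2.cvtColor(f['img'],cv2.COLOR_BGR2HSV)
for r in(60,150,230):
    x=np.nonzero((im[r,180:340,1]>100))[0]+180;print(r,x.min(),x.max())
E
```

```text
time_s: 16.2
position: [0.5051, 0.2646, 0.1814]
tool_rot: [-0.114, 0.994, 0.0, 0.0]
contact_force: [0.4, -0.3, 0.2]
opening: 0.994
box ((568.4981079101562, -6.539783477783203), (183.15972900390625, 58.90450668334961), 16.470321655273438) 68 236
t 16.2 pos [0.5051 0.2646 0.1814] az -166.94 tilt [-3.e-04  1.e-04 -1.e+00] open 0.994 F [ 0.4 -0.3  0.2]
shift [0.0028 0.0009 0.0029] dist mm 2.1 turn [0.001 0.003 0.002]
wood c 503.4 265.0 size 187.1 62.4 yaw 13.19 bbox (221, 62, 78, 207)
wood c 502.5 264.8 size 185.1 61.8 yaw 13.19 bbox (221, 62, 78, 207)Traceback (most recent call last):
  File "<stdin>", line 13, in <module>
    return umr_minimum(a, axis, None, out, keepdims, initial, where)
ValueError: zero-size array to reduction operation minimum which has no identity
```

```bash
python3 -c "
from h import *
plan(.5043,.2652,.016,193.15)"
```

```text
t 16.25 pos [0.5055 0.2647 0.1822] az -166.95 tilt [-1.9e-03  3.0e-04 -1.0e+00] open 0.994 F [ 0.8 -0.5  0.8]
shift [0.0028 0.0014 0.3323] dist mm 166.2 turn [ 0.003  0.018 -0.016]
```

```bash
python3 -m jog '[[0.0025,0.001,0.04,0,0,0,85],[0,0,0.07,0,0,0,85],[0,0,0.07,0,0,0,85],[0,0,0.06,0,0,0,85],[0,0,0.04,0,0,0,85],[0,0,0.03,0,0,0,85],[0,0,0.015,0,0,0,85],[0,0,0.004,0,0,0,85],[0,0,0,0,0,0,85]]' 50
python3 -c "
from h import *
plan(.5043,.2652,.016,193.15)"
```

```text
time_s: 17.38
position: [0.5038, 0.265, 0.0172]
tool_rot: [-0.114, 0.994, 0.0, 0.001]
contact_force: [-0.1, -0.3, -0.2]
opening: 0.995
t 17.38 pos [0.5038 0.265  0.0172] az -166.93 tilt [-1.3e-03  3.0e-04 -1.0e+00] open 0.995 F [-0.1 -0.3 -0.2]
shift [-0.001   0.0002  0.0023] dist mm 1.3 turn [ 0.002  0.013 -0.013]
```

```bash
python3 -m jog '[[0,0,0.001,0,0,0,72],[0,0,0,0,0,0,60],[0,0,0,0,0,0,50],[0,0,0,0,0,0,45],[0,0,0,0,0,0,45],[0,0,0,0,0,0,45]]' 50
python3 -c "
from h import *
plan(.5043,.2652,.2,193.15)"
```

```text
time_s: 18.12
position: [0.5037, 0.2652, 0.0169]
tool_rot: [-0.114, 0.994, 0.0, 0.001]
contact_force: [-1.3, 0.4, 5.7]
opening: 0.736
t 18.12 pos [0.5037 0.2652 0.0169] az -166.94 tilt [-1.5e-03  6.0e-04 -1.0e+00] open 0.736 F [-1.3  0.4  5.7]
shift [-0.0017 -0.     -0.3661] dist mm 183.1 turn [ 0.006  0.014 -0.014]
```

```bash
python3 -m jog '[[0,0,-0.01,0,0,0,45],[0,0,-0.02,0,0,0,45],[0,0,-0.04,0,0,0,45],[0,0,-0.05,0,0,0,45],[0,0,-0.05,0,0,0,45],[0,0,-0.05,0,0,0,45],[0,0,-0.03,0,0,0,45],[0,0,-0.01,0,0,0,45],[0,0,0,0,0,-0.28,45],[0,0,0,0,0,-0.28,45],[0,0,0,0,0,0,45]]' 50
python3 - <<'E'
from h import *
plan(.569,-.0064,.148,196.45)
f=grab('wrist'); cv2.imwrite('pics/held.png',f['img'])
E
```

```text
time_s: 19.5
position: [0.5029, 0.2646, 0.1452]
tool_rot: [-0.143, 0.99, -0.0, -0.001]
contact_force: [1.1, -0.1, -3.3]
opening: 0.738
t 19.5 pos [0.5029 0.2646 0.1452] az -163.55 tilt [ 1.7e-03 -1.0e-04 -1.0e+00] open 0.738 F [ 1.1 -0.1 -3.3]
shift [ 0.0266 -0.5573 -0.0055] dist mm 279.0 turn [-0.001 -0.016  0.   ]
```

View pics/held.png

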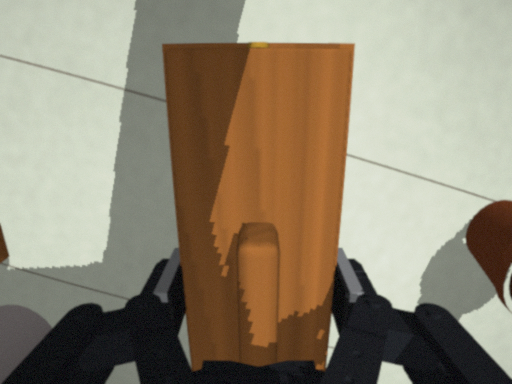

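Tray and lid are held level (near end at row 43, cols 164–354, handle at col 258). Carry them over the box slowly.

```bash
python3 - <<'E'
from h import *
f=load('wrist');st=bot.get_state();p=st['position'];a=np.radians(196.45);u=np.array([-np.cos(a),-np.sin(a),0]);v=np.array([-u[1],u[0],0])
h=cv2.cvtColor(f['img'],cv2.COLOR_BGR2HSV);m=h[...,1]>90
t=[np.nonzero(m[:,c])[0].min()-.5 for c in(175,200,230,290,320,345)];print(t)
for dz in(.156-.145,.162-.145):
    P=onplane(f,[(x,y) for x,y in zip((175,200,230,290,320,345),t)],p[2]+dz)-p;print((P@u).round(4),(P@v).round(4))
E
python3 -m jog '[[0.001,-0.02,0,0,0,0,45],[0.002,-0.04,0,0,0,0,45],[0.003,-0.06,0,0,0,0,45],[0.003,-0.07,0,0,0,0,45],[0.004,-0.07,-0.001,0,0,0,45],[0.004,-0.07,-0.001,0,0,0,45],[0.004,-0.07,-0.001,0,0,0,45],[0.003,-0.06,-0.001,0,0,0,45],[0.002,-0.05,0,0,0,0,45],[0.001,-0.03,0,0,0,0,45],[0,-0.017,0,0,0,0,45],[0,0,0,0,0,0,45],[0,0,0,0,0,0,45]]' 50
python3 - <<'E'
from h import *
plan(.569,-.0064,.07,196.45)
E
```

```text
[np.float64(43.5), np.float64(42.5), np.float64(42.5), np.float64(42.5), np.float64(43.5), np.float64(43.5)]
[-0.0946 -0.0948 -0.0947 -0.0947 -0.0945 -0.0946] [-0.0278 -0.0196 -0.0098  0.0098  0.0196  0.0279]
[-0.094  -0.0942 -0.0941 -0.0941 -0.0939 -0.094 ] [-0.0264 -0.0186 -0.0093  0.0093  0.0186  0.0264]
time_s: 21.18
position: [0.5688, -0.0054, 0.148]
tool_rot: [-0.143, 0.99, 0.0, -0.0]
contact_force: [0.2, -0.5, -3.5]
opening: 0.734
t 21.18 pos [ 0.5688 -0.0054  0.148 ] az -163.53 tilt [ 2.e-04  7.e-04 -1.e+00] open 0.734 F [ 0.2 -0.5 -3.5]
shift [ 1.00e-04 -2.10e-03  1.56e-01] dist mm 78.0 turn [ 0.007 -0.002  0.003]
```

```bash
python3 -m jog '[[0,-0.002,0.02,0,0,0,45],[0,0,0.04,0,0,0,45],[0,0,0.04,0,0,0,45],[0,0,0.03,0,0,0,45],[0,0,0.02,0,0,0,45],[0,0,0.008,0,0,0,45],[0,0,0.004,0,0,0,45],[0,0,0.004,0,0,0,45],[0,0,0.004,0,0,0,45],[0,0,0.004,0,0,0,45],[0,0,0,0,0,0,45],[0,0,0,0,0,0,45]]' 50
python3 - <<'E'
from h import *
plan(.569,-.0064,.0549,196.45)
E
```

```text
time_s: 22.68
position: [0.5694, -0.0071, 0.0611]
tool_rot: [-0.143, 0.99, 0.0, 0.0]
contact_force: [0.2, 0.0, -3.9]
opening: 0.737
t 22.68 pos [ 0.5694 -0.0071  0.0611] az -163.57 tilt [-2.e-04  0.e+00 -1.e+00] open 0.737 F [ 0.2  0.  -3.9]
shift [0.0004 0.0017 0.0124] dist mm 6.2 turn [ 0.     0.002 -0.003]
```

```bash
python3 -m jog '[[0,0.001,0.002,0,0,0,45],[0,0,0.002,0,0,0,45],[0,0,0.002,0,0,0,45],[0,0,0.002,0,0,0,45],[0,0,0.002,0,0,0,45],[0,0,0.002,0,0,0,45],[0,0,0,0,0,0,45],[0,0,0,0,0,0,45]]' 50
python3 - <<'E'
from h import *
plan(.569,-.0064,.0549,196.45)
E
```

```text
time_s: 23.68
position: [0.5693, -0.0066, 0.0551]
tool_rot: [-0.143, 0.99, 0.0, 0.0]
contact_force: [-0.2, 0.1, -3.9]
opening: 0.736
t 23.68 pos [ 0.5693 -0.0066  0.0551] az -163.57 tilt [-2.e-04  0.e+00 -1.e+00] open 0.736 F [-0.2  0.1 -3.9]
shift [0.0005 0.0006 0.0003] dist mm 0.4 turn [ 0.     0.002 -0.003]
```

```bash
python3 -m jog '[[0,0,0.001,0,0,0,45],[0,0,0.001,0,0,0,45],[0,0,0,0,0,0,45]]' 50;  python3 -m jog '[[0,0,0.001,0,0,0,45],[0,0,0,0,0,0,45]]' 50
```

```text
time_s: 24.05
position: [0.5693, -0.0066, 0.0549]
tool_rot: [-0.143, 0.99, -0.0, 0.0]
contact_force: [-3.2, -0.3, 5.5]
opening: 0.739
time_s: 24.3
position: [0.5693, -0.0066, 0.0549]
tool_rot: [-0.143, 0.99, -0.0, 0.0]
contact_force: [-3.2, 0.3, 8.6]
opening: 0.738
```

Seated at exactly the predicted height. Release, rise and check.

```bash
python3 -m jog '[[0,0,0,0,0,0,65],[0,0,0,0,0,0,72],[0,0,0,0,0,0,80],[0,0,0,0,0,0,85],[0,0,0,0,0,0,85],[0,0,-0.01,0,0,0,85],[0,0,-0.03,0,0,0,85],[0,0,-0.08,0,0,0,85],[0,0,-0.1,0,0,0,85],[0,0,-0.1,0,0,0,85],[0,0,-0.08,0,0,0,85],[0,0,0,0,0,0,85],[0,0,0,0,0,0,85]]' 50
python3 - <<'E'
from h import *
f=grab('wrist'); im=f['img']
g=grab('side')
cv2.imwrite('pics/seated.png',np.hstack([cv2.resize(im,(460,345)),cv2.resize(g['img'][180:260,195:290],(330,345),interpolation=cv2.INTER_CUBIC)]))
plan(.569,-.0064,.13,196.45)
rect(f,'wood',.072,(.569,-.0064))
E
```

```text
time_s: 25.92
position: [0.5687, -0.0066, 0.2537]
tool_rot: [-0.143, 0.99, 0.0, -0.0]
contact_force: [-0.7, 0.4, -0.5]
opening: 0.994
t 26.02 pos [ 0.5683 -0.0066  0.2523] az -163.57 tilt [ 0.0025  0.0012 -1.    ] open 0.995 F [-0.6  0.1 -0.1]
shift [-0.0021 -0.0004  0.2446] dist mm 122.3 turn [ 0.011 -0.024 -0.004]
wood c 567.7 -8.1 size 186.6 61.8 yaw 16.37 bbox (224, 64, 69, 189)
```

View pics/seated.png

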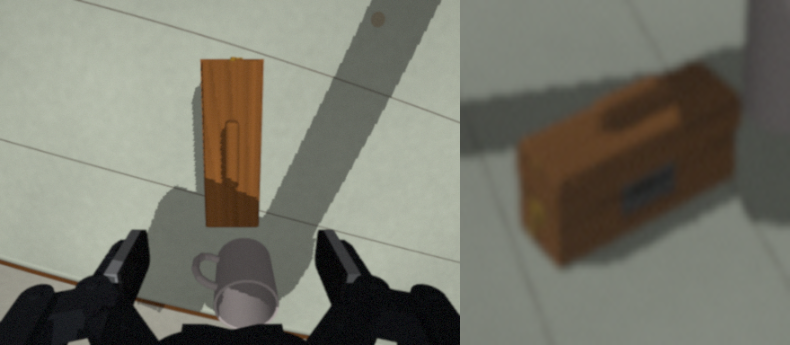

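Tray and lid sit level on the box; the handle is at col 258 between the fingers. Now the handle.

```bash
python3 -m jog '[[-0.001,0,0.05,0,0,0,45],[0,0,0.08,0,0,0,40],[0,0,0.08,0,0,0,40],[0,0,0.06,0,0,0,40],[0,0,0.03,0,0,0,40],[0,0,0.015,0,0,0,40],[0,0,0,0,0,0,40],[0,0,0,0,0,0,40]]' 50
python3 -c "
from h import *
plan(.569,-.0064,.089,196.45)"
```

```text
time_s: 27.02
position: [0.5705, -0.0066, 0.0971]
tool_rot: [-0.143, 0.99, -0.0, 0.001]
contact_force: [0.5, 0.2, 0.6]
opening: 0.471
t 27.02 pos [ 0.5705 -0.0066  0.0971] az -163.57 tilt [-2.e-03 -8.e-04 -1.e+00] open 0.471 F [0.5 0.2 0.6]
shift [0.0029 0.0013 0.0162] dist mm 8.3 turn [-0.008  0.019 -0.003]
```

```bash
python3 -m jog '[[0.002,0.001,0.012,0,0,0,40],[0,0,0.004,0,0,0,40],[0,0,0,0,0,0,30],[0,0,0,0,0,0,20],[0,0,0,0,0,0,10],[0,0,0,0,0,0,5],[0,0,0,0,0,0,5],[0,0,0,0,0,0,5],[0,0,0,0,0,0,5]]' 40
python3 -c "
from h import *
plan(.569,-.0064,.189,196.45)"
```

```text
time_s: 28.15
position: [0.5689, -0.0064, 0.0883]
tool_rot: [-0.143, 0.99, -0.0, 0.0]
contact_force: [-0.3, -1.0, 2.4]
opening: 0.157
t 28.15 pos [ 0.5689 -0.0064  0.0883] az -163.57 tilt [-6.e-04 -2.e-04 -1.e+00] open 0.157 F [-0.3 -1.   2.4]
shift [-3.000e-04 -2.000e-04 -2.014e-01] dist mm 100.7 turn [-0.002  0.006 -0.003]
```

```bash
python3 -m jog '[[0,0,-0.004,0,0,0,5],[0,0,-0.006,0,0,0,5],[0,0,-0.01,0,0,0,5],[0,0,-0.02,0,0,0,5],[0,0,-0.03,0,0,0,5],[0,0,-0.04,0,0,0,5],[0,0,-0.04,0,0,0,5],[0,0,-0.03,0,0,0,5],[0,0,-0.02,0,0,0,5],[0,0,-0.008,0,0,0,5],[0,0,-0.002,0,0,0,5],[0,0,0,0,0,0,5],[0,0,0,0,0,0,5],[0,0,0,0,0,0,5]]'
python3 - <<'E'
from h import *
plan(.569,-.0064,.193,196.45)
f=grab('scene'); g=grab('side'); z=lambda i:cv2.resize(i,(390,400),interpolation=cv2.INTER_CUBIC)
cv2.imwrite('pics/end.png',np.hstack([z(f['img'][90:260,185:350]),z(g['img'][90:260,170:335])]))
E
```

```text
time_s: 29.9
position: [0.5685, -0.0063, 0.1927]
tool_rot: [-0.143, 0.99, 0.0, -0.0]
contact_force: [0.2, 0.2, -1.4]
opening: 0.151
t 29.9 pos [ 0.5685 -0.0063  0.1927] az -163.57 tilt [ 6.e-04  4.e-04 -1.e+00] open 0.151 F [ 0.2  0.2 -1.4]
shift [-0.001  -0.0005 -0.0007] dist mm 0.6 turn [ 0.003 -0.006 -0.003]
```

View pics/end.png

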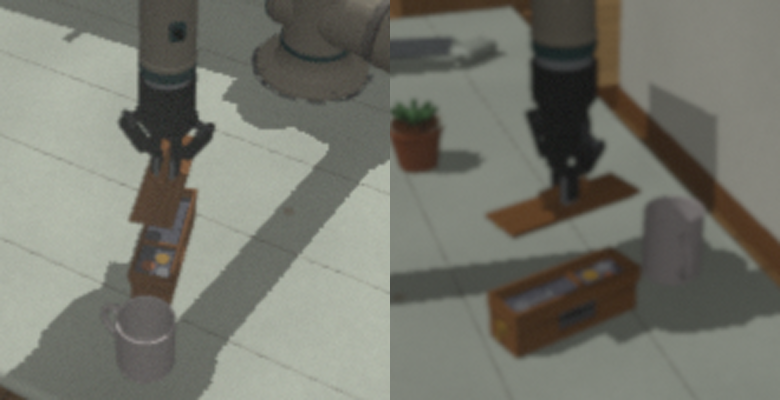

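The lid is held level above the seated tray, with the coins visible and the weight reading (1.4 N) matching the lid alone. I'll hand in.

```bash
python3 -c "
from cell import bot
print(bot.finish_job())"
```

```text
the job is handed in; nothing more can be done
None
```

The job is handed in: the case is in the pocket, the tray with its lid was seated on the box, and the arm is holding the outer lid level. The robot reported no verdict. The clock stood at about 30 s of the allowed 72 s.

- **Case:** it touched down at the expected height with about 7 N, and a picture after letting go showed it square in the pocket with even gaps round it.
- **Tray:** it went in without contact on the way down and stopped at 54.9 mm tool height, exactly as predicted for fully home. A picture from the side showed it level.
- **Lid:** the tool rose 104 mm, so the lid's underside should be about 10 cm above the tray rim. The last pictures showed the lid level and the tray still on the box. The wrist force of about 1.4 N matches the lid's weight alone.
- **Bystanders:** I did not measure the mug, lamp base or pot again. The mug and pot looked in place in the last pictures, the lamp base was out of those crops, and there was no sign of contact with any of them.

The full outline of the seated tray and lid came out about 2 mm from where I placed it. The two ends show edges at different heights, which explains most of that, and it is within the 5 mm tolerance. No other check failed or disagreed.

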